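# Hold a spring clamp gaping over a veneered panel

## Task

I am about to clamp up the veneered panel standing in the bench vise. Take the larger of the two spring clamps off its parking strip by squeezing its handles, bring it over the panel and hold it wide open astride the middle of the panel's top edge, square to the panel, jaw tips well down either side and no part of the clamp touching it, so that I can slip in the pads. Never press the clamp against the panel, leave everything else on the bench where it lies, and finish still holding the clamp squeezed open there; do not let it close or put it down.

Things in the scene. Friction and masses are not known exactly. Their poses are not given: they have to be found in the camera images.
- clip: the larger spring clamp (dark steel, black rubber ends), 108 mm tall, 24 mm wide along y, 80 to 170 g, parked upright astride the strip, jaws down, two handles up in a V. Origin midway between the jaw tips at their lower end; z up to the handles, x from jaw to jaw and handle to handle, y along its pivot (along the strip while parked). Crotch between the jaws at z = 46 mm; pivots at z = 55 mm
- clip_grip (a point): midway between its two flat rubber handle sleeves (8 mm thick, 24 mm along y, z = 78 to 108 mm), 95 mm above its origin, 167 mm above the bench while parked; axes as clip. Over the outsides of their tops they are 56 mm apart at rest; pressed together along x they spread the jaws equally and stand parallel, 26 mm apart, at full gape (hard stop). Takes 10 N each to start, 18 N at full gape
- clip_mouth (a point): point midway between the larger clamp's jaw tips, at their lower end (the clamp's origin); axes as clip
- clip_right (a joint): opening angle of each half of the larger clamp (rad): 0 when its jaws grip the 10 mm parking strip, growing as the jaws spread, 0.27 at the stop. The gap between the jaw tips is about 10 mm + 96 mm x angle (36 mm at the stop); higher between the jaws there is more room
- blank: the veneered pine panel standing upright in the vise, fixed: 14 mm thick along x, 130 mm long along y, 110 mm high along z. Origin in the middle of its lower edge, 65 to 85 mm above the bench; its upper part rises 50 to 70 mm above the vise jaws
- blank_edge (a point): middle of the panel's top edge, 175 to 195 mm above the bench; x across the 14 mm thickness, y along the edge, z up
- vise: the fixed bench vise that grips the panel: origin on the bench under the middle of its jaws; jaws 100 mm long along y, tops 125 mm above the bench; body reaches 80 mm to its -x and, with screw and turning handle, 160 mm to its +x; the handle reaches about 120 mm above the bench
- stand: the fixed plywood parking stand: base 100 (x) by 200 (y) by 18 mm, origin under its middle, with an upright strip 10 mm thick along x, 180 mm long along y, its top 118 mm above the bench; both clamps sit astride the strip
- small_clip: the smaller spring clamp, 65 mm tall, parked astride the same strip 60 to 120 mm from the larger one (on either side), its top 155 mm above the bench; its origin lies at the same height as that of the larger clamp, 18 mm below its own jaw tips; not to be disturbed
- caul0: maple caul 260 x 35 x 20 mm lying on the bench, origin under its middle; a bystander
- caul1: second maple caul, same size; a bystander
- caul2: third maple caul, same size; a bystander
- scraper: blue plastic scraper lying flat, 150 x 55 x 9 mm, origin under its middle; a bystander
- square: chrome steel square lying flat, 160 x 100 x 12 mm, origin under its blade; a bystander
- glue: white glue bottle, 56 mm across, 160 mm tall, standing; origin under its middle; a bystander
Things that resemble listed ones, but are neither listed nor needed, are in the scene too. What is shaped like the stand but red is not meant.

How it is judged:
By the outcome, as a careful person would: the job done as asked, in the order asked, and still so for the second after the job is handed in, while the arm keeps its last pose, push and grip.
It also fails if it takes over 38 s, if anything falls off the work surface, if the arm or the gripper's body presses on something with over 40 N, if the wrist force passes 120 N, or if a joint passes its speed limit or range.

## Robot

A 6-joint arm with a two-finger parallel gripper is mounted at the origin on the work surface. World frame = base frame: x ahead of the robot, y to its left, z up, the work surface at z = 0. Lengths are in mm, angles in rad, forces in N, time in s.
With the tool pointing down it reaches from about 300 to 775 mm from the base axis. Payload 14.6 kg.
Tool frame: the origin (TCP) lies on the centre line of the jaws, within the pads' length; the fingertips stand 19 mm ahead of it and the grasp point (between the pads) is the TCP (bot.tip_reach is the distance from the TCP to the fingertips, in mm); z points along the fingers, y is the line along which they close (so a half turn about z gives the same grasp; the last joint's range is limited). The gripper opens to 85 mm and grips with 20 to 120 N. Pads are 22 mm wide; open, the fingers measure 114 mm over their backs; the gripper's body (76 mm by 85 mm) begins 54 mm behind the grasp point. The pads swing forward as they close: fully open they stand 13 mm farther back than shut.
Start: joints at [-1.187, 0.3, 1.521, -0, 1.321, -0.067], TCP at [239.619, -495.048, 224.281] pointing down, gripper open.
Joint ranges: [-3.03, 3.03], [-0.79, 2.21], [0.23, 2.52], [-1.04, 4.18], [0, 3.07], [-2.55, 2.55]. Speed limits (rad/s): [2.22, 2.22, 2.57, 3.14, 3.14, 3.14].

## Interface

Orientations are given as a unit quaternion [w, x, y, z].
In Python, from rig import bot gives the robot as it stands. Calls block until the motion is done:
- bot.move_to(position, orientation): joint-space move of the TCP to a pose.
- bot.servo_line(position, attitude=None, speed=150, until_force=None): straight line of the TCP; attitude=None keeps the orientation; speed is the mean speed in mm/s. With until_force (N) it stops when the force on the tool has changed by that much, and returns True; else False.
- bot.move_joints(angles): joint-space move.
- bot.move_gripper(opening, grip_force=None): finger opening in mm; grip_force is the grip in N (None keeps the last); returns when the fingers have stopped.
- bot.dwell(seconds).
- bot.ik(position, orientation): joint angles nearest the present ones, or None.
- bot.read_state(): the state.
- bot.read_camera(name): name is "scene" or "top"; returns a dict with "image" (384x512x3 uint8, blue, green, red), "depth" (384x512 float32, mm along the optical axis (not along the pixel's ray), 0 where there is no reading), "fovy" (degrees; the focal length in pixels is half the picture's height over the tangent of half this angle, whatever the lens; pixels are square), "cx", "cy" (the principal point, pixels), "k1" (the pictures are not rectified: a ray, as slopes to the right and down, at radius r is drawn at 1 + k1 r^2 times it, then the intrinsics apply), "eye" and "attitude" of the camera in the world. Camera axes: x right, y down, z forward; pixel columns grow to the right and rows downward; lengths in mm; the calibration is good to about 2 mm. A picture is of the moment at which its call begins.
A pose or a line that the arm cannot do raises bot.MotionError and nothing moves.
- bot.finish_job(): hands the job in; it is judged then, once.
The state is a dict: "clock": time; "joint_positions": joint angles; "qvel": joint speeds; "effort": joint torques, N m; "ee_pos": TCP position; "tool_rot": TCP orientation; "ft_force": force on the tool from outside, world axes, zero at the start; "moment": the same for the moment, N m; "grip_width": finger opening in mm; "grip_force": force on a finger pad.
Only numpy, scipy, OpenCV 4.12 (cv2) and the standard library are available. Lean on these libraries where they do the work, as an engineer would, in place of code of your own. Each camera call takes 0.05 s, during which the arm holds its last target. There are 200 camera calls.

## Working session

There is one attempt and no reset: what is moved stays moved. The work goes in short steps, each a Python script; the robot and the scene stay as the last script left them, time stands still between calls to the robot, and variables do not carry over. Pictures are saved under pics/ and viewed, at most 11 in all, crops included, and the job is handed in when it is done.

```bash
ls; mkdir -p pics
cat > h.py <<'E'
import numpy as np, cv2
from scipy.spatial.transform import Rotation as R
from rig import bot
def rot(q): return R.from_quat([q[1],q[2],q[3],q[0]]).as_matrix()
def K(c):
    f=c["image"].shape[0]/2/np.tan(np.radians(c["fovy"])/2); return np.array([[f,0,c["cx"]],[0,f,c["cy"]],[0,0,1.]])
def slopes(c,uv):
    k=K(c); d=(np.asarray(uv,float).reshape(-1,2)-k[:2,2])/k[0,0]; s=d.copy()
    for _ in range(20): s=d/(1+c["k1"]*(s**2).sum(1,keepdims=True))
    return s
def cloud(c):
    h,w=c["depth"].shape; u,v=np.meshgrid(np.arange(w),np.arange(h))
    s=slopes(c,np.stack([u,v],-1)); p=np.c_[s,np.ones(len(s))]*c["depth"].reshape(-1,1)
    P=p@rot(c["attitude"]).T+np.array(c["eye"]); P[c["depth"].ravel()==0]=np.nan; return P.reshape(h,w,3)
def onplane(c,uv,z):
    s=slopes(c,uv); d=np.c_[s,np.ones(len(s))]@rot(c["attitude"]).T; e=np.array(c["eye"])
    return e+d*((z-e[2])/d[:,2])[:,None]
def save(name):
    c=bot.read_camera(name); np.save(f"{name}.npy",c,allow_pickle=True); return c
def load(n): return np.load(f"{n}.npy",allow_pickle=True).item()
E
python3 - <<'E'
from h import *
for n in("scene","top"):
    c=save(n); cv2.imwrite(f"pics/{n}0.png",cv2.resize(c["image"],(768,576),interpolation=cv2.INTER_CUBIC))
    print(n,c["eye"],c["attitude"],c["fovy"],c["cx"],c["cy"],c["k1"])
print(bot.read_state())
E
```

```text
pics
scene [1402.15722353 -345.19495883 1091.38192384] [-0.31633393  0.75655427  0.52926894 -0.21779087] 45.6885029967002 255.8542034158293 190.27637613625055 -0.09596510793028411
top [ 288.58787669   25.3812585  1444.05634829] [-0.04946994  0.71404515 -0.69569137  0.06087496] 52.942277310346235 256.06558896831956 194.0944633471991 -0.0004804569986907968
{'clock': 0.1, 'joint_positions': array([-1.18657620e+00,  3.00426422e-01,  1.52151486e+00, -7.65804969e-06,
        1.32068340e+00, -6.65590117e-02]), 'qvel': array([-0.00121268, -0.00155965, -0.00065174,  0.00132458,  0.00028793,
       -0.00021233]), 'effort': array([ 6.46977987e-04, -5.44377100e+01, -3.62370980e+01, -8.90990032e-05,
        3.05627720e-03,  5.59987018e-05]), 'ee_pos': array([ 239.55359418, -494.85572681,  223.7738346 ]), 'tool_rot': array([-5.08934804e-04,  9.74706776e-01,  2.23486991e-01, -8.52777479e-05]), 'ft_force': array([ 0.38614886, -0.30070415, -0.00802901]), 'moment': array([ 0.01182695,  0.04477437, -0.00403294]), 'grip_force': 0.0, 'grip_width': 85.3915690428146}
```

View pics/scene0.png

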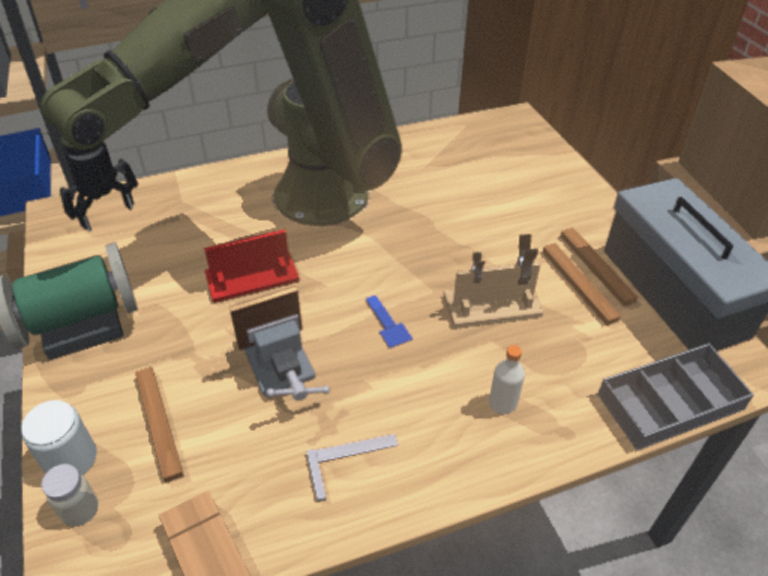

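View pics/top0.png

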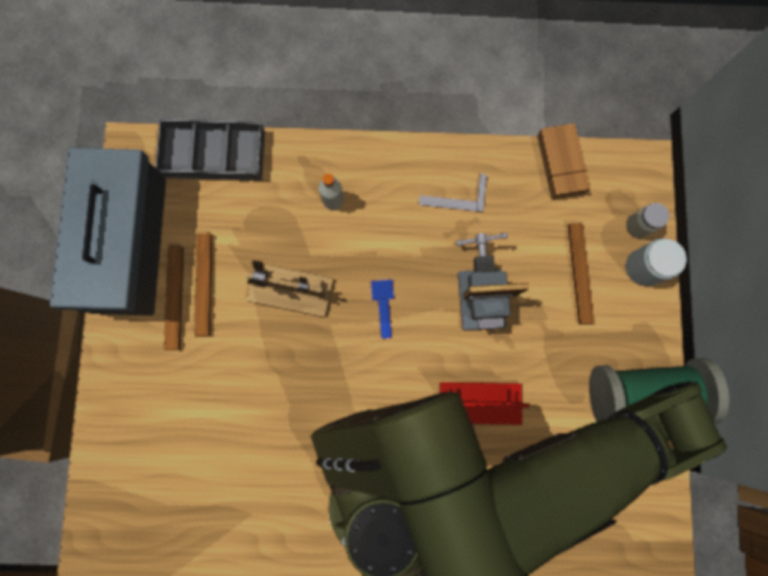

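The scene picture shows the plywood stand at (495,295) with two clamps: a taller one at (525,257) and a shorter one at (477,266). The panel stands in the vise at (268,320), and the red stand at (250,265) is a decoy. In the top view the taller clamp is at (258,272), the small one at (303,285) and the panel edge at (497,289). The taller clamp, on the plywood stand, is the one meant. I'll check that with heights and one crop.

Run:
```python
from h import *
T=load("top");S=load("scene")
def box(n,P,lo,hi,z0,z1):
    m=np.all((P>np.array([*lo,z0]))&(P<np.array([*hi,z1])),-1); return m
for n,c in(("top",T),("scene",S)):
    P=cloud(c)
    for nm,uv in (("clip",(258,272) if n=="top" else (525,257)),("small",(303,285)if n=="top" else (477,266)),("panel",(497,289) if n=="top" else (268,322)),("bench",(400,400)if n=="top" else (420,400))):
        u,v=int(uv[0]/1.5),int(uv[1]/1.5); print(n,nm,P[v,u].round(1))
    for nm,lo,hi,zs in (("stand",(380,120),(600,400),[(-5,10),(14,24),(100,122),(125,160),(160,190)]),("panel",(330,-350),(600,-90),[(110,130),(140,200),(165,200)])):
        for z in zs:
            m=box(n,P,lo,hi,*z); Q=P[m]
            if len(Q)<3: print(n,nm,z,len(Q));continue
            r=cv2.minAreaRect(Q[:,:2].astype(np.float32)); print(n,nm,z,len(Q),Q.min(0).round(),Q.max(0).round(),np.round(r[0],1),np.round(r[1],1),round(r[2],1))
a=S["image"][140:230,280:380]; b=T["image"][150:225,150:240]
cv2.imwrite("pics/crop1.png",np.hstack([cv2.resize(a,(400,360),interpolation=2),cv2.resize(b,(400,360),interpolation=2)]))
```

```text
top clip [532.4 296.9 136.5]
top small [505.6 193.8 126.5]
top panel [ 501.1 -241.2  184.8]
top bench [249.2 -38.3   0.6]
top stand (-5, 10) 2575 [380. 120.  -5.] [600. 400.  10.] [490.  260.1] [219.8 279.8] 0.0
top stand (14, 24) 812 [446. 134.  14.] [574. 344.  24.] [511.5 239.6] [199.5  99.9] 79.9
top stand (100, 122) 139 [491. 151. 101.] [539. 329. 121.] [515.5 240.1] [180.5  38.2] 84.0
top stand (125, 160) 131 [487. 183. 125.] [540. 309. 159.] [514.5 245. ] [129.1  34.2] 77.4
top stand (160, 190) 58 [494. 279. 161.] [549. 311. 183.] [522.1 294.7] [25.1 54.4] 78.6
top panel (110, 130) 600 [ 441. -313.  110.] [ 552. -183.  129.] [ 498.1 -248. ] [107.4 129.3] 5.0
top panel (140, 200) 245 [ 489. -312.  140.] [ 513. -182.  194.] [ 501.4 -247. ] [ 14.7 129.6] 5.0
top panel (165, 200) 201 [ 489. -312.  165.] [ 513. -182.  194.] [ 501.4 -247. ] [ 14.5 129.6] 4.9
scene clip [544.1 280.7 160.5]
scene small [521.1 185.3 145.4]
scene panel [ 516.6 -249.1  136.3]
scene bench [692.4  -3.2   0.8]
scene stand (-5, 10) 1649 [380. 120.  -5.] [600. 400.  10.] [490. 260.] [279.8 219.9] 90.0
scene stand (14, 24) 691 [452. 131.  14.] [583. 339.  24.] [518.1 238.6] [203.  104.3] 80.2
scene stand (100, 122) 339 [496. 149. 100.] [550. 331. 122.] [515.8 240.9] [183.   39.4] 75.5
scene stand (125, 160) 197 [491. 180. 125.] [548. 310. 160.] [519.2 244.8] [130.3  40.8] 81.0
scene stand (160, 190) 104 [497. 277. 160.] [555. 310. 183.] [525.8 294.1] [25.1 58. ] 80.5
scene panel (110, 130) 557 [ 502. -313.  110.] [ 561. -184.  130.] [ 532.7 -247.3] [ 56.  128.3] 2.8
scene panel (140, 200) 701 [ 493. -313.  140.] [ 523. -183.  191.] [ 508.  -247.9] [ 21.4 129.8] 5.6
scene panel (165, 200) 423 [ 493. -313.  165.] [ 521. -183.  191.] [ 508.  -247.9] [ 20.7 129.6] 6.1
```

View pics/crop1.png

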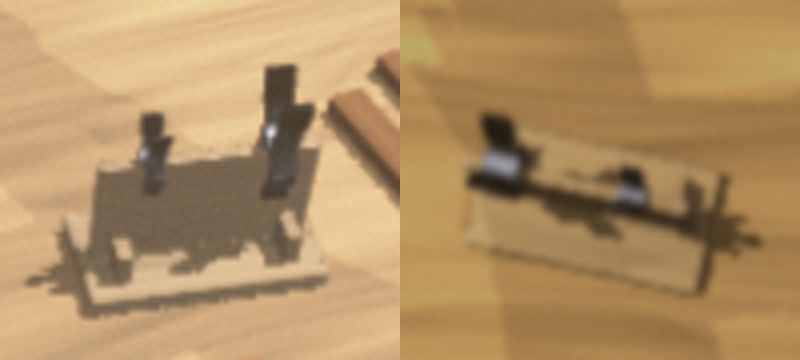

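The crop confirms it: the taller clamp, top at 182 mm and about 56 × 25 mm at (523,294), sits on the plywood strip. The smaller one has its top near 155 mm. Next I'll hover over the larger clamp and compare the fingers with it in the same camera, which cancels the calibration offset.

```bash
cat >> h.py <<'E'
def quat(yaw,flip=False):
    y=np.array([np.cos(yaw),np.sin(yaw),0])*(-1 if flip else 1); z=np.array([0,0,-1.]); x=np.cross(y,z)
    q=R.from_matrix(np.c_[x,y,z]).as_quat(); return np.array([q[3],*q[:3]])
CY=np.radians(-10.2); PY=np.radians(5.1)
E
python3 - <<'E'
from h import *
for f in (False,True):
    for p,y in (((523.5,294.5,300),CY),((503,-247.4,300),PY)):
        q=bot.ik(p,quat(y,f)); print(f,p,None if q is None else q.round(2))
T=load("top");S=load("scene")
for c in(T,S):
    P=cloud(c); m=(abs(P[...,0]-502)<14)&(abs(P[...,1]+247)<70)&(P[...,2]>165)
    print(np.percentile(P[m][:,2],[50,75,90,97]).round(1))
print(bot.tip_reach)
E
```

```text
False (523.5, 294.5, 300) [ 0.45  0.37  1.25 -0.    1.52  0.63]
False (503, -247.4, 300) [-0.52  0.28  1.37 -0.    1.49 -0.61]
True (523.5, 294.5, 300) [ 0.45  0.37  1.25 -0.    1.52 -2.51]
True (503, -247.4, 300) [-0.52  0.28  1.37 -0.    1.49  2.53]
[185.8 188.  190.1 191.6]
[184.2 186.8 188.2 189.4]
19.0
```

Run:
```python
from h import *
bot.servo_line([240,-495,360],speed=250)
bot.move_to([523.5,294.5,330],quat(CY))
bot.servo_line([523.5,294.5,245],speed=150)
s=bot.read_state(); print(s["clock"],s["ee_pos"],s["joint_positions"].round(2))
c=save("scene"); cv2.imwrite("pics/hover.png",cv2.resize(c["image"][100:240,270:410],(600,600),interpolation=2))
t=save("top"); ex=np.array([np.cos(CY),np.sin(CY)]);ey=np.array([-ex[1],ex[0]])
for n,k in(("scene",c),("top",t)):
    P=cloud(k)
    for a,b in ((165,190),(200,225),(218,232),(225,250)):
        d=P[...,:2]-[523.5,294.5]; m=(abs(d@ex)<75)&(abs(d@ey)<32)&(P[...,2]>a)&(P[...,2]<b); X=d[m]@ex;Y=d[m]@ey
        if m.sum()<8: print(n,a,m.sum());continue
        L=X<0; print(n,a,b,m.sum(),"x",X.min().round(1),X[L].max().round(1) if L.any() else None,X[~L].min().round(1),X.max().round(1),"y",Y.min().round(1),Y.max().round(1),"z",P[m][:,2].min().round(1),"ym L/R",np.ptp(Y[L]).round(1) if L.any() else None,np.median(Y[L]).round(1),np.median(Y[~L]).round(1))
```

```text
4.4583 [523.86334555 294.56692949 246.12091476] [0.45 0.4  1.34 0.   1.4  0.63]
scene 165 190 85 x -26.2 -9.2 19.0 32.9 y -11.4 14.0 z 166.3 ym L/R 22.3 0.1 -0.6
scene 200 0
scene 218 0
scene 225 0
top 165 0
top 200 0
top 218 0
top 225 0
```

View pics/hover.png

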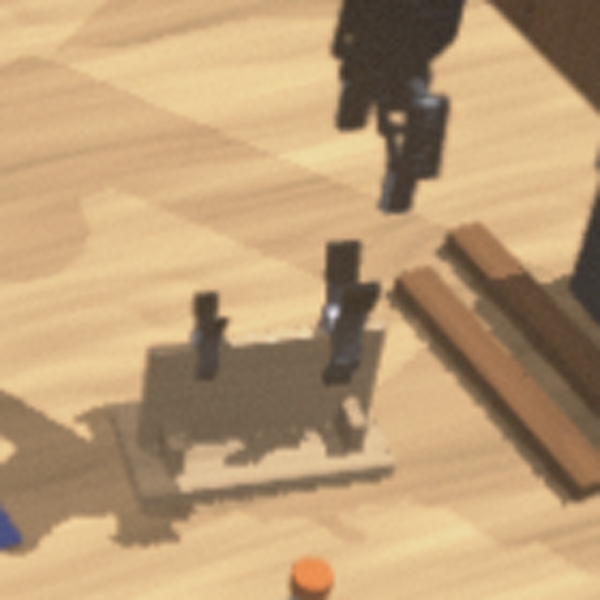

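The crop shows the fingers at (350,115) and (397,200), and the clamp's sleeve tops at (342,250) and (362,290). The fingers look offset from the prediction, so I'm reading their 3D positions and projecting the tool pose.

Run:
```python
from h import *
c=load("scene");P=cloud(c); s=140/600
for uv in ((350,122),(397,205),(397,195),(425,170),(350,105),(342,250),(365,292),(365,310)):
    u,v=int(270+uv[0]*s),int(100+uv[1]*s); print(uv,(u,v),P[v,u].round(0),c["image"][v,u])
    
def proj(c,X):
    p=(np.array(X)-c["eye"])@rot(c["attitude"]); q=p[:2]/p[2]; q=q*(1+c["k1"]*(q@q)); return (K(c)[:2,:2]@q+K(c)[:2,2]).round(1), p[2]
st=bot.read_state(); X=st["ee_pos"]; M=rot(st["tool_rot"]); print(X,M.round(2))
for sy in(-42,42):
    for z in (0,19): print(sy,z,(X+M@[0,sy,z]).round(), (proj(c,X+M@[0,sy,z])[0]-[270,100])/s)
t=load("top"); print(cv2.imwrite("pics/t.png",t["image"])); PT=cloud(t)
d=np.linalg.norm(PT[...,:2]-[523,294],axis=-1)<60; print(np.nanpercentile(PT[d][:,2],[5,50,95]))
```

```text
(350, 122) (351, 128) [483. 298. 276.] [45 58 70]
(397, 205) (362, 147) [577. 281. 280.] [51 62 73]
(397, 195) (362, 145) [576. 281. 287.] [51 59 72]
(425, 170) (369, 139) [598. 282. 324.] [61 69 76]
(350, 105) (351, 124) [484. 295. 292.] [42 57 68]
(342, 250) (349, 158) [509. 293. 180.] [51 61 74]
(365, 292) (355, 168) [556. 288. 180.] [45 57 71]
(365, 310) (355, 172) [546. 298. 153.] [55 71 85]
[523.8825327  294.63409687 246.34238856] [[ 0.18  0.98  0.  ]
 [ 0.98 -0.18  0.  ]
 [ 0.    0.   -1.  ]]
-42 0 [483. 302. 246.] [345.42857143 151.71428571]
-42 19 [483. 302. 227.] [341.57142857 173.14285714]
42 0 [565. 287. 246.] [385.28571429 227.57142857]
42 19 [565. 287. 227.] [380.57142857 249.        ]
True
[ 16.36009798 526.43160558 539.30126403]
```

Run:
```python
from h import *
c=save("scene");P=cloud(c); print(bot.read_state()["clock"],bot.read_state()["ee_pos"])
X=np.array([523.9,294.6]); ex=np.array([np.cos(CY),np.sin(CY)]);ey=np.array([-ex[1],ex[0]])
d=P[...,:2]-X
for a,b in((170,190),(205,230),(230,240),(240,250),(250,270),(270,290),(290,310)):
    m=(abs(d@ex)<90)&(abs(d@ey)<40)&(P[...,2]>a)&(P[...,2]<b); x=d[m]@ex;y=d[m]@ey
    print(a,b,m.sum(),*( (x.min().round(1),x[x<0].max().round(1),x[x>0].min().round(1),x.max().round(1),np.median(y[x<0]).round(1),np.median(y[x>0]).round(1)) if m.sum()>5 else ()))
cv2.imwrite("pics/hover2.png",cv2.resize(c["image"][80:240,270:410],(525,600),interpolation=2))
```

```text
4.6083 [523.81739474 294.64098754 246.18691599]
170 190 63 -25.5 -10.2 19.9 33.3 -0.9 -0.3
205 230 0
230 240 0
240 250 0
250 270 11 -50.1 -43.0 46.2 51.5 2.9 -1.1
270 290 79 -51.6 -36.6 44.9 61.9 0.3 -5.0
290 310 67 -47.6 -37.3 42.5 63.1 -4.5 -5.4
```

View pics/hover2.png

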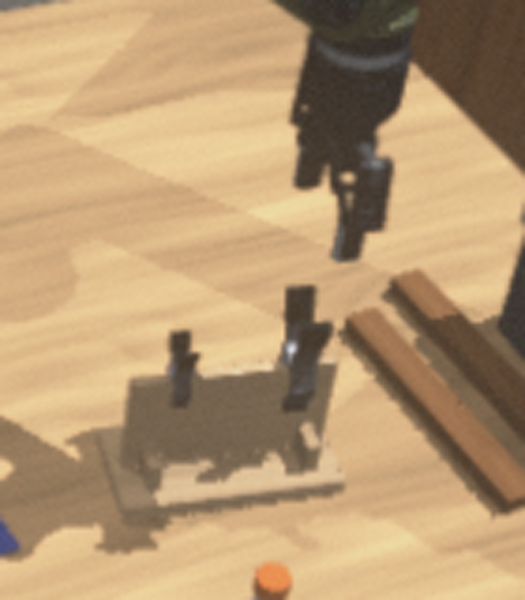

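The arm is static and the fingers line up with the clamp in the same view: midpoints along clamp x are about 3 to 5 mm for the fingers and 3.9 mm for the clamp. The open tips read higher than I expected. I'll descend to grasp height, where the open fingers clear everything, and check the height there.

Run:
```python
from h import *
print(bot.servo_line([523.9,294.5,167],quat(CY),speed=60,until_force=6))
s=bot.read_state(); print(s["clock"],s["ee_pos"],s["ft_force"])
c=save("scene");P=cloud(c)
X=np.array([523.9,294.6]); ex=np.array([np.cos(CY),np.sin(CY)]);ey=np.array([-ex[1],ex[0]])
d=P[...,:2]-X
for a in range(140,230,10):
    m=(abs(d@ex)<75)&(abs(d@ey)<40)&(P[...,2]>a)&(P[...,2]<a+10); x=d[m]@ex;y=d[m]@ey
    print(a,m.sum(),np.sort(x).round(0).astype(int)[::2])
cv2.imwrite("pics/down.png",cv2.resize(c["image"][90:210,290:410],(600,600),interpolation=2))
```

```text
False
6.0583 [524.03081437 294.56502944 167.39073301] [ 0.25126468 -0.2868209  -0.87478907]
140 21 [-13 -12 -11 -10  -8  -7  17  18  18  20  21]
150 38 [-18 -16 -15 -14 -14 -12 -12 -12 -11 -11  -9  -8  20  20  21  22  24  25
  25]
160 36 [-20 -18 -17 -17 -16 -16 -15 -15 -15 -13 -11 -11 -11  21  23  25  26  26]
170 31 [-24 -22 -21 -20 -19 -18 -17 -16 -16 -16 -14 -13  22  24  26  30]
180 25 [-48 -42 -24 -21 -19 -18 -16  24  30  31  49  51  53]
190 26 [-45 -44 -43 -42 -41 -41 -39 -37  48  50  52  54  56]
200 45 [-49 -44 -44 -43 -42 -42 -41 -41 -41 -41 -40 -38  49  50  51  53  55  55
  56  58  59  60  63]
210 35 [-49 -44 -43 -42 -42 -41 -39 -39  46  47  49  52  53  56  57  57  58  60]
220 19 [-51 -46 -45 -43 -42 -41 -40  49  51  58]
```

View pics/down.png

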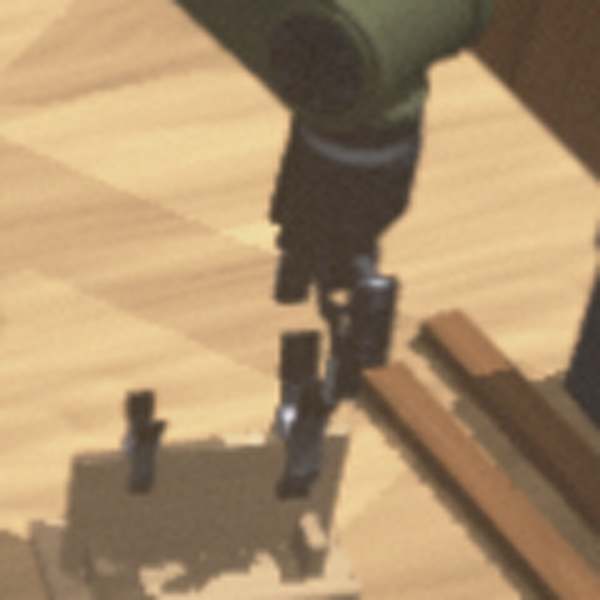

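The open tips are really at about 183 mm, level with the sleeve tops. Left finger bottom is at crop (290,300), right one at (345,395), and sleeve tops are at (300,332). The grasp must go lower. Another 18 mm is safe whichever height is right, so I'll do that, part-close to 68 mm and re-measure.

Run:
```python
from h import *
print(bot.servo_line([523.9,294.5,149],quat(CY),speed=60,until_force=6))
bot.move_gripper(68,20)
s=bot.read_state(); print(s["clock"],s["ee_pos"],s["ft_force"],s["grip_width"],s["grip_force"])
c=save("scene");P=cloud(c)
X=np.array([523.9,294.6]); ex=np.array([np.cos(CY),np.sin(CY)]);ey=np.array([-ex[1],ex[0]])
d=P[...,:2]-X
for a in range(130,215,6):
    m=(abs(d@ex)<75)&(abs(d@ey)<40)&(P[...,2]>a)&(P[...,2]<a+6); x=d[m]@ex;y=d[m]@ey
    print(a,m.sum(),np.sort(x).round(0).astype(int)[::2])
cv2.imwrite("pics/down2.png",cv2.resize(c["image"][110:190,310:390],(600,600),interpolation=2))
```

```text
False
6.8833 [523.99134305 294.51780991 149.23224248] [0.15092505 0.42455004 0.25751135] 68.27610697642444 0.0
130 12 [-7 -4  8 11 14 15]
136 24 [-15 -10  -9  -7  -6   2   4   5  11  14  16  17]
142 9 [-13 -10  -9  -7  20]
148 13 [-14 -11 -11  -9  -6  19  24]
154 16 [-16 -13 -12 -12 -11 -10  -8  21]
160 22 [-35 -17 -16 -14 -14 -11 -10  -8  22  37  39]
166 26 [-40 -34 -21 -19 -17 -16 -15 -12 -11 -10  22  36  44]
172 40 [-35 -34 -33 -33 -27 -21 -19 -18 -17 -15 -13  24  28  36  41  41  47  48
  49  50]
178 35 [-35 -34 -32 -30 -30 -23 -21 -19 -18 -16 -16  20  25  42  46  48  48  50]
184 20 [-35 -34 -32 -32 -31 -30  40  42  46  47]
190 25 [-37 -34 -33 -31 -31  37  41  43  45  46  48  49  53]
196 13 [-37 -35 -35 -32 -32 -27  51]
202 14 [-46 -37 -36 -35 -33 -30  47]
208 21 [-58 -55 -39 -36 -32  40  44  46  63  65  66]
214 34 [-61 -59 -56 -54  37  39  41  45  53  58  60  63  64  67  67  68  69]
```

View pics/down2.png

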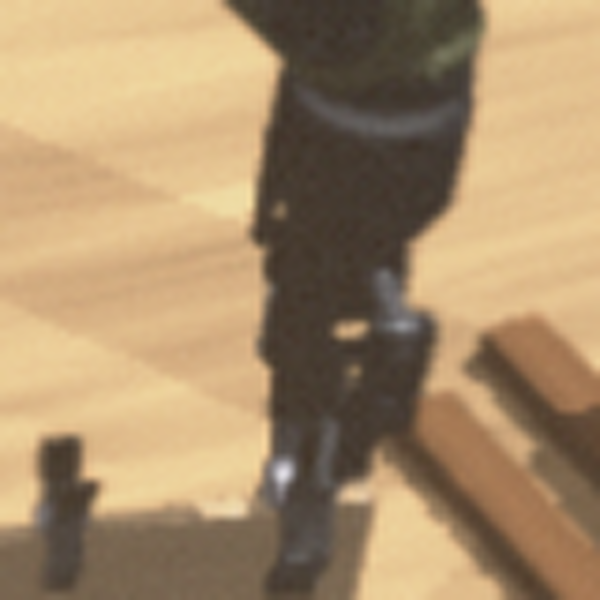

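Tips are now at about 160 mm at 68 mm opening, with the sleeves between the fingers: inner faces at −31 and 36, sleeves at −24 and 31. I'll go 5 mm lower and squeeze.

Run:
```python
from h import *
print(bot.servo_line([523.9,294.5,144],quat(CY),speed=60,until_force=6))
for w in (50,38,24):
    bot.move_gripper(w,50); s=bot.read_state(); print(s["clock"],s["ee_pos"].round(1),s["ft_force"].round(1),s["moment"].round(2),s["grip_width"],s["grip_force"])
c=save("scene");cv2.imwrite("pics/sq.png",cv2.resize(c["image"][110:190,310:390],(600,600),interpolation=2))
```

```text
False
7.5083 [524.3 294.7 145. ] [-1.7 -0.8  5.8] [-0.07  0.27  0.03] 50.18196704009414 11.788913402706385
7.7833 [525.2 295.  146.8] [-1.  -0.2 17.3] [-0.21  0.14  0.04] 38.04291574854377 14.921363750472665
8.0583 [525.  295.3 147.7] [-6.4 -1.6 25.9] [-0.21  1.27  0.  ] 24.716817782378374 36.91301465034485
```

View pics/sq.png

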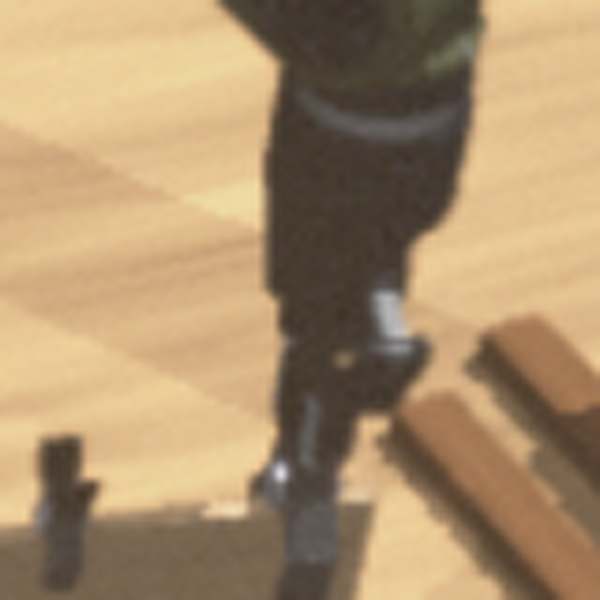

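Squeezed: width 24.7 mm, which is the hard stop. I'll firm the grip, lift clear, carry at height and measure the clamp against the panel from both cameras.

Run:
```python
from h import *
bot.move_gripper(18,60); s=bot.read_state(); print(s["grip_width"],s["grip_force"],s["ft_force"].round(1))
bot.servo_line([523.9,294.5,165],quat(CY),speed=50)
s=bot.read_state(); print(s["clock"],s["ee_pos"].round(1),s["ft_force"].round(1),s["moment"].round(2),s["grip_width"],s["grip_force"])
bot.servo_line([523.9,294.5,305],quat(CY),speed=120)
bot.servo_line([503,-247.4,305],quat(PY),speed=130)
bot.dwell(0.3)
s=bot.read_state(); print(s["clock"],s["ee_pos"].round(1),s["ft_force"].round(1),s["moment"].round(2),s["grip_width"],s["grip_force"])
c=save("scene");t=save("top");cv2.imwrite("pics/over.png",np.hstack([cv2.resize(c["image"][100:270,110:260],(400,453),interpolation=2),cv2.resize(t["image"][120:290,250:400],(400,453),interpolation=2)]))
```

```text
23.582060852984977 59.458438754081726 [-7.2 -2.8 27.1]
8.8917 [523.8 294.4 164.8] [-0.6 -0.9 -1.5] [0.01 0.04 0.01] 24.21662721412318 58.77777814865112
14.8333 [ 503.  -247.4  305. ] [ 0.5  0.2 -0.9] [-0.02  0.    0.01] 23.83059201803978 58.788623213768005
```

View pics/over.png

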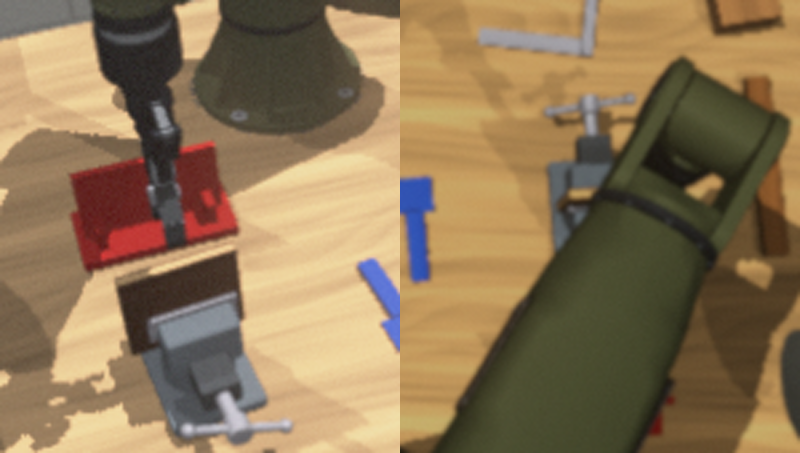

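The clamp hangs upright in the gripper above the panel, its lower end at crop (177,240) in the scene view; the top view is blocked by the arm. Now measuring clamp and panel in the same scene view.

Run:
```python
from h import *
c=load("scene");P=cloud(c)
X=np.array([503,-247.4]); ex=np.array([np.cos(PY),np.sin(PY)]);ey=np.array([-ex[1],ex[0]])
d=P[...,:2]-X; U=d@ex;V=d@ey
for a in list(range(195,345,8)):
    m=(abs(U)<60)&(abs(V)<40)&(P[...,2]>a)&(P[...,2]<a+8)
    if m.sum()>2: print(a,m.sum(),"x",np.sort(U[m]).round(0).astype(int)[::2],"y",V[m].min().round(1),np.median(V[m]).round(1),V[m].max().round(1))
m=(abs(U)<25)&(abs(V)<80)&(P[...,2]>150)&(P[...,2]<196)
for a in range(150,196,5):
    k=m&(P[...,2]>=a)&(P[...,2]<a+5)
    if k.sum()>3: print("panel",a,k.sum(),np.percentile(U[k],[2,25,50,75,98]).round(1),V[k].min().round(1),V[k].max().round(1))
k=m&(P[...,2]<180); print("face yaw",np.degrees(np.polyfit(V[k],U[k],1)[0]))
```

```text
227 7 x [-26  26  27  28] y -9.6 -1.4 6.8
235 23 x [-20  23  24  25  25  25  25  27  27  28  28  30] y -10.6 -0.4 10.9
243 26 x [-23 -21 -20 -17 -15  24  25  25  26  26  27  27  28] y -10.2 -4.9 9.2
251 20 x [-23  24  25  25  25  26  26  27  28  28] y -10.4 -1.0 10.4
259 20 x [-20  24  25  25  26  27  27  27  28  28] y -10.4 -0.2 10.9
267 33 x [ 1 18 19 20 21 22 22 22 23 23 24 25 26 26 27 27 28] y -12.7 0.6 11.2
275 40 x [-2 10 10 12 13 14 14 15 15 15 16 17 18 18 19 19 19 20 20 22] y -13.3 -0.1 12.9
283 30 x [-10   7  10  10  10  11  11  11  12  12  12  13  14  15  16] y -13.7 -2.6 13.6
291 36 x [-7 -4 -2  2  2  5 10 10 10 10 11 11 12 12 12 13 13 14] y -13.5 -4.4 15.3
299 17 x [-9 -4  9 10 11 12 13 13 14] y -10.2 -0.7 9.8
307 7 x [-6 15 18 20] y -10.6 -2.2 13.1
315 22 x [-12  -4  14  16  17  18  19  22  24  25  25] y -11.1 -6.4 9.6
323 24 x [-16  -9  -4   9  17  19  20  24  24  25  26  27] y -11.0 -7.7 10.6
331 29 x [-12 -12  -3  11  17  19  20  23  24  26  26  26  27  27  30] y -11.3 -4.5 13.1
339 22 x [-19 -12 -10   7  18  21  26  27  27  28  29] y -11.0 -6.0 8.7
panel 150 58 [ 6.7  8.7  9.7 10.7 12.7] -64.9 60.5
panel 155 60 [ 5.3  7.9  9.4 10.8 12.8] -65.9 61.1
panel 160 46 [ 5.   8.5  9.9 11.3 12.3] -65.6 61.7
panel 165 63 [ 5.6  8.9 10.  10.5 12.7] -65.7 63.3
panel 170 60 [ 5.4  8.7  9.6 10.7 13.7] -65.5 59.3
panel 175 63 [ 6.2  8.6  9.6 10.6 13.1] -65.5 63.3
panel 180 74 [-6.8  3.2  8.8 10.1 12.2] -64.8 63.7
panel 185 158 [-4.   0.9  4.8  8.2 11.9] -65.0 62.1
panel 190 10 [ 1.5  3.5  6.6 10.8 14.1] -59.2 59.4
face yaw -0.10314702696140429
```

Yaw is square to 0.1°. The clamp mouth is at TCP − 76 mm, which matches the lift, and the panel top is about 187.5 mm. Cancelling the camera biases puts the panel centre at about (504, −248). I'll shift there and descend with a touch guard, stopping with the tips just above the edge before the last 45 mm.

```bash
cat > m.py <<'E'
from h import *
def meas():
    s=bot.read_state(); print(s["clock"],s["ee_pos"].round(1),s["ft_force"].round(1),s["moment"].round(2),s["grip_width"].round(1),s["grip_force"].round(1))
    c=save("scene");P=cloud(c); ex=np.array([np.cos(PY),np.sin(PY)]);ey=np.array([-ex[1],ex[0]]); d=P[...,:2]-s["ee_pos"][:2]; U=d@ex;V=d@ey; z=P[...,2]-(s["ee_pos"][2]-76)
    for a in range(0,60,6):
        m=(abs(V)<14)&(z>a)&(z<a+6)&(abs(U)<45); f=m&(U>15); b=m&(U<-8)
        print(a,"front",f.sum(),np.median(U[f]).round(1),"back",b.sum(),U[b].round(0),"y",V[f].min().round(1) if f.any() else "",V[f].max().round(1) if f.any() else "")
    m=(P[...,2]>150)&(P[...,2]<178)&(abs(V)>18)&(abs(V)<60)&(abs(U)<25); print("panel face U",np.median(U[m]).round(1))
    m=(P[...,2]>150)&(P[...,2]<196)&(abs(V)<80)&(abs(U)<25);print("panel V",V[m].min(),V[m].max())
    return c
E
python3 - <<'E'
from m import *
bot.servo_line([504,-248.1,300],quat(PY),speed=40)
print(bot.servo_line([504,-248.1,276],quat(PY),speed=40,until_force=4))
bot.dwell(.3); meas()
E
```

```text
FalseTraceback (most recent call last):
  File "<stdin>", line 4, in <module>
  File "m.py", line 3, in meas
    s=bot.read_state(); print(s["clock"],s["ee_pos"].round(1),s["ft_force"].round(1),s["moment"].round(2),s["grip_width"].round(1),s["grip_force"].round(1))
                                                                                                          ^^^^^^^^^^^^^^^^^^^^^
AttributeError: 'float' object has no attribute 'round'
```

```bash
sed -i 's/s\["grip_width"\].round(1),s\["grip_force"\].round(1)/s["grip_width"],s["grip_force"]/' m.py
python3 - <<'E'
from m import *
c=meas()
cv2.imwrite("pics/near.png",cv2.resize(c["image"][135:215,130:230],(750,600),interpolation=2))
E
```

```text
16.2583 [ 504.  -248.1  276.1] [-0.7 -0.3 -1.2] [ 0.07 -0.02 -0.01] 23.65621718508818 58.79091560840607
0 front 7 25.3 back 1 [-19.] y -4.3 10.4
6 front 14 25.8 back 3 [-20. -17. -17.] y -9.8 11.5
12 front 10 27.3 back 5 [-21. -18. -16. -14. -17.] y -9.1 9.9
18 front 13 27.5 back 5 [-23. -22. -20. -18. -17.] y -11.2 8.6
24 front 15 26.4 back 1 [-19.] y -9.7 10.1
30 front 14 25.6 back 1 [-20.] y -9.3 10.9
36 front 22 24.2 back 0 [] y -10.0 11.6
42 front 22 20.4 back 0 [] y -10.2 11.0
48 front 14 17.2 back 0 [] y -8.9 10.4
54 front 3 15.4 back 0 [] y -5.4 3.5
panel face U 8.6
panel V -64.9322462015341 63.832192454159696
```

View pics/near.png

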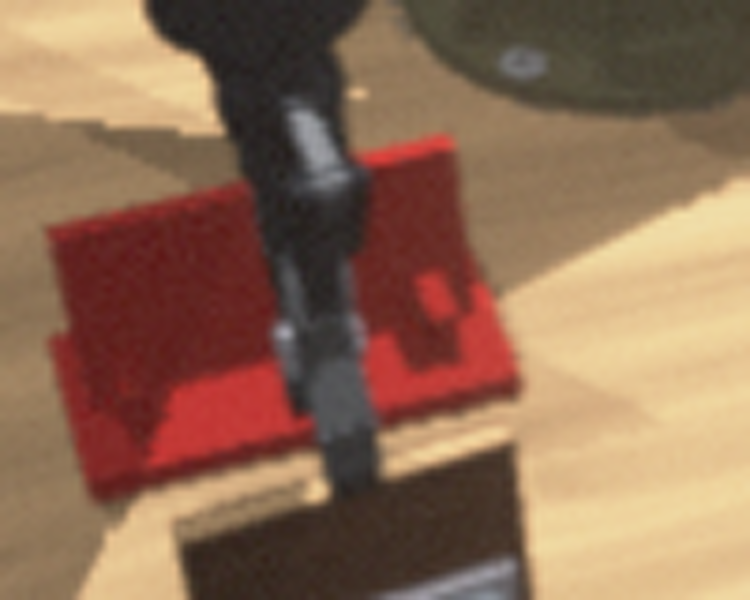

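The picture shows the front jaw tip at (355,480), just in front of the panel's top edge, and the back jaw at (300,400) behind it. Estimated gaps are about 10 mm front and 12 mm back, so I'll shift +0.7 mm and descend.

Run:
```python
from m import *
bot.servo_line([504.7,-248.5,276],quat(PY),speed=20)
print(bot.servo_line([504.7,-248.5,232.5],quat(PY),speed=30,until_force=4))
bot.dwell(.3); c=meas()
cv2.imwrite("pics/final.png",cv2.resize(c["image"][135:215,130:230],(750,600),interpolation=2))
```

```text
False
18.4583 [ 504.7 -248.5  232.6] [ 0.   0.1 -1.1] [-0.05 -0.03 -0.02] 24.06424730357876 58.79109442234039
0 front 4 25.7 back 0 [] y -8.9 8.1
6 front 15 26.3 back 0 [] y -8.3 9.2
12 front 15 25.1 back 1 [-19.] y -10.7 10.2
18 front 9 26.3 back 3 [-19. -20. -14.] y -9.6 10.9
24 front 13 26.6 back 1 [-23.] y -9.3 8.0
30 front 12 27.0 back 1 [-22.] y -10.1 11.4
36 front 22 23.0 back 0 [] y -9.9 12.2
42 front 19 21.5 back 0 [] y -9.3 9.9
48 front 15 18.1 back 0 [] y -9.5 10.9
54 front 4 16.1 back 0 [] y -5.4 6.3
panel face U 7.8
panel V -64.70771555218198 64.42294132763426
```

View pics/final.png

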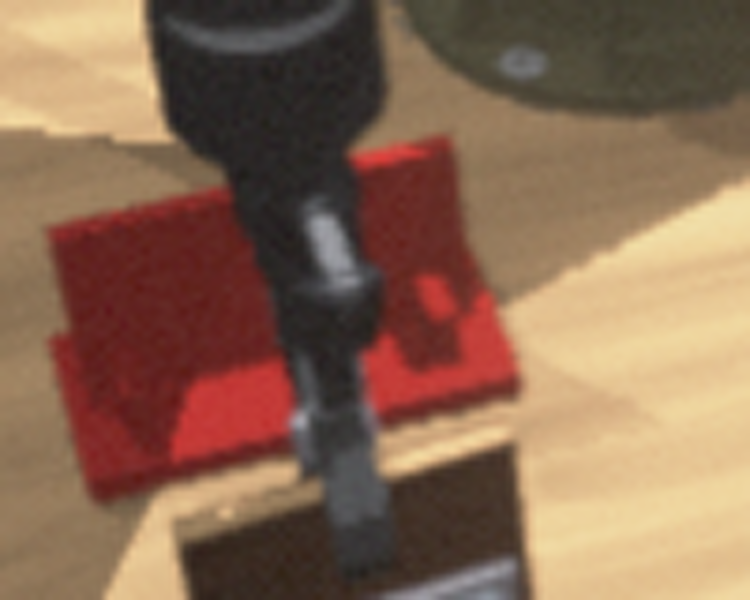

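The clamp stands astride the panel. The front jaw tip is at (365,570), about 30 mm below the edge and well clear of the vise jaws, and the back jaw goes down behind the edge at (310,460). There is no contact force, so I'm handing in.

```bash
python3 -c "
from rig import bot
print(bot.finish_job())"
```

```text
the job is handed in; nothing more can be done
None
```

The larger clamp is held squeezed wide open astride the middle of the panel's top edge, square to it, with its tips about 30 mm down and roughly 10 mm clear on each side by camera measurement; the job was handed in with no contact force showing.

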